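# Slide a culture dish under the viewing bridge

## Task

Slide the petri dish flat along the bench and in under the low viewing bridge until it lies centred beneath the bridge's round window. Push it gently with the fingertips only: do not grip, lift or tip it. Leave the bridge and the other things standing where they are, and take the hand away when the dish is in place.

Things in the scene. Friction and masses are not known exactly. Their poses are not given: they have to be found in the camera images.
- dish: closed round petri dish, pinkish-red filling, 88 mm across, 15 mm high, about 28 g, loose on the bench to the left or right of the bridge. Its side is upright from 4 to 15 mm above the bench (radius 44 mm); below that it steps in to radius 41 mm. Origin: centre of its underside, z up.
- bridge: low aluminium bridge, loose on the bench (0.9 kg): deck 144 (x) x 56 (y) mm on two solid legs at its x ends, top 24 mm up; round window with a black collar, top 36 mm up. Straight tunnel along its y axis, open both ends: 104 mm wide, 56 mm long (y -28 to 28), 18 mm high, floor is the bench. A centred dish sticks out 16 mm at each end. Origin: bench level under the window's centre; z up.
- window (a point): centre of the round window (45 mm across) at the underside of the bridge's deck, 18 mm above the bench, straight above the bridge's origin
- bench_timer: white bench timer with three round buttons, 68 x 64 x 22 mm, loose, on the other side of the bridge from the dish; bystander. Origin: centre of its underside.
- small_box: small flat white plastic box, 52 x 52 x 16 mm, loose, on the robot's side of the bridge; bystander. Origin: centre of its underside.
- cup: specimen cup with white screw cap, 56 mm across, 60 mm high, loose, beyond the bridge; bystander. Origin: centre of its underside.
- bottle: dropper bottle with black cap, 29 mm across, 84 mm high, loose, beyond the bridge; bystander. Origin: centre of its underside.
- bridge_end (a point): point on top of the bridge's deck over the leg at its +x end: 62 mm along its x axis from the window's centre, 24 mm above the bench
Things that resemble listed ones, but are neither listed nor needed, are in the scene too. Leave any black or turquoise look-alike of the dish alone.

How it is judged (in metres and radians):
At the end, for the whole second after the job is handed in: The dish lies flat and still on the bench under the bridge, its centre within 6 mm of the point below the centre of the window; the bridge stands flat (horizontal distance between dish and window below 0.006 m and height (world z) of dish below 0.003 m and angle between each of dish, bridge's own z axis and vertical below 0.03 rad and linear speed of dish below 0.01 m/s); the robot touches nothing.
It fails at once if the dish is lifted off the bench (more than 5 mm) (height (world z) of dish above 0.005 m).
It fails at once if the dish is tipped (more than 0.1 rad) (angle between dish's own z axis and vertical above 0.1 rad).
It fails at once if the dish is squeezed or pushed with more than 15 N (contact force between the fingers and dish above 15 N).
It fails at once if the bridge is shifted or twisted (its origin or its end moves more than 10 mm) (distance of any of bridge, bridge_end from where it was at the start of the episode above 0.01 m).
It fails at once if a bystander is moved by more than 15 mm (distance of any of bench_timer, small_box, cup, bottle from where it was at the start of the episode above 0.015 m).
It also fails if it takes over 45 s, if anything falls off the work surface, if the arm or the gripper's body presses on something with over 40 N, if the wrist force passes 120 N, or if a joint passes its speed limit or range.

## Robot

A 7-joint arm with a two-finger parallel gripper is mounted at the origin on a cart in front of the work surface, level with it; the furniture and walls round the work are solid. World frame = base frame: x ahead of the robot, y to its left, z up, the work surface at z = 0. Lengths are in m, angles in degrees, forces in N, time in s.
With the tool pointing down it reaches from about 0.425 to 0.875 m from the base axis. Payload 4.7 kg.
Tool frame: the origin (TCP) lies at the very end of the fingers, on their centre line; the grasp point (between the pads) lies env.hold_point_z behind it (env.hold_point_z is the distance from the TCP to the grasp point, in m); z points along the fingers, y is the line along which they close (so a half turn about z gives the same grasp; the last joint's range is limited). The gripper opens to 87 mm and grips with 3 to 60 N. Pads are 19 mm wide; open, the fingers measure 117 mm over their backs; the gripper's body (75 mm by 190 mm) begins 51 mm behind the grasp point.
Start: joints at [64.693, 18.392, -4.016, 83.108, 1.295, 78.541, -3.26], TCP at [0.286, -0.584, 0.223] pointing down, gripper open.
Joint ranges: [-163.93, 163.93], [-17.29, 119.83], [-79.2, 71.16], [3.27, 140.29], [-89.18, 269.18], [5.43, 117.66], [-154.24, 154.24]. Speed limits (degrees/s): [147.25, 147.25, 180, 180, 180, 180, 180].

## Interface

Orientations are given as [roll, pitch, yaw] about the fixed x, y, z axes, in that order (R = Rz(yaw) Ry(pitch) Rx(roll)).
In Python, from cell import env gives the robot as it stands.
- The arm moves only by the shell command python3 -m jog 'ROWS' [FORCE]. ROWS is JSON, a list of rows, each an object with "dp": the shift along the tool's x, y, z in cm, a list of three; "twist": the turn about the tool's z in degrees; "fingers": the opening, from 0 (shut) to 1 (fully open). A call has 1 to 8 rows; each row is the pose to reach, as a shift and turn from the pose commanded when the call began, along the tool's axes at that moment; what a row does not reach only later rows make up. A row lasts 1/8 s, in which the tool goes at most 62.5 mm and 10.7 degrees, less where a joint would pass 70% of its speed; a pose out of reach is approached as far as the arm can. A call with a gripper value outside its range is refused whole. The fingers move at their own pace and stop on an object; FORCE is the grip in N (left out, the last holds). Time passes only in rows, so rows that repeat a pose let the fingers close. It gives the time, the measured TCP pose, the force, the opening and the grip force at its end, in the units of the state.
- env.get_obs(): the state, without advancing time (a new reading comes with each control period).
- env.read_camera(name): name is "scene" or "top"; returns a dict with "pixels" (384x512x3 uint8, blue, green, red), "depth" (384x512 float32, m along the optical axis (not along the pixel's ray), 0 where there is no reading), "fx", "fy", "cx", "cy" (pixels), "k1" (the pictures are not rectified: a ray, as slopes to the right and down, at radius r is drawn at 1 + k1 r^2 times it, then the intrinsics apply), "rvec" (rotation vector, rad) and "tvec" (3), from world to camera coordinates, as OpenCV has them. Camera axes: x right, y down, z forward; pixel columns grow to the right and rows downward; lengths in m; the calibration is good to about 2 mm. A picture is of the moment at which its call begins.
- env.sign_off(): hands the job in; it is judged then, once.
The state is a dict: "time_s": time; "qpos": joint angles; "joint_velocities": joint speeds; "effort": joint torques, N m; "tool_pos": TCP position; "tool_rot": TCP orientation; "force": force on the tool from outside, world axes, zero at the start; "wrist_torque": the same for the moment, N m; "grip_width": finger opening in m; "grasp_force": force on a finger pad.
Only numpy, scipy, OpenCV 4.12 (cv2) and the standard library are available. Lean on these libraries where they do the work, as an engineer would, in place of code of your own. Each camera call takes 0.05 s, during which the arm holds its last target. There are 200 camera calls.

## Working session

There is one attempt and no reset: what is moved stays moved. The work goes in short steps, Python scripts to look and compute and a shell command to move; the robot and the scene stay as the last step left them, time stands still between calls to the robot, and variables do not carry over. Pictures are saved under pics/ and viewed, at most 10 in all, crops included, and the job is handed in when it is done.

```bash
mkdir -p pics; ls; cat > h.py <<'E'
import numpy as np, cv2
from cell import env
def cam(n):
    c=env.read_camera(n); c['R']=cv2.Rodrigues(np.array(c['rvec'],float))[0]; c['t']=np.array(c['tvec'],float).ravel(); return c
def ray(c,uv):
    uv=np.atleast_2d(np.array(uv,float))
    d=np.stack([(uv[:,0]-c['cx'])/c['fx'],(uv[:,1]-c['cy'])/c['fy']],1); s=d.copy()
    for _ in range(20): s=d/(1+c['k1']*(s**2).sum(1,keepdims=True))
    return -c['R'].T@c['t'], np.c_[s,np.ones(len(s))]@c['R']
def onz(c,uv,z):
    o,d=ray(c,uv); return o+d*((z-o[2])/d[:,2])[:,None]
E
python3 - <<'E'
from h import *
o=env.get_obs(); print({k:np.round(o[k],3) for k in('time_s','tool_pos','tool_rot','grip_width','force')}, env.hold_point_z)
for n in('top','scene'):
    c=cam(n); cv2.imwrite(f'pics/{n}0.png',c['pixels']); print(n,-c['R'].T@c['t'],c['R'],c['fx'],c['k1'])
E
```

```text
pics
{'time_s': np.float64(0.0), 'tool_pos': array([ 0.286, -0.583,  0.221]), 'tool_rot': array([-1.79892e+02,  7.00000e-03,  2.61150e+01]), 'grip_width': np.float64(0.087), 'force': array([ 0.159, -0.364,  0.824])} 0.0187
top [ 0.3507304  -0.05922231  1.01447479] [[-0.0102114  -0.99992233 -0.00714591]
 [-0.98473247  0.01129767 -0.1737076 ]
 [ 0.17377484  0.00526301 -0.98477135]] 383.00606034927034 -0.08639305082792362
scene [-0.03714416 -0.53296791  0.61829755] [[ 0.61328494 -0.78954572 -0.0223414 ]
 [-0.49799238 -0.36455433 -0.78683145]
 [ 0.61309474  0.49367773 -0.61676344]] 381.63326558921426 -0.056460273831526415
```

View pics/top0.png

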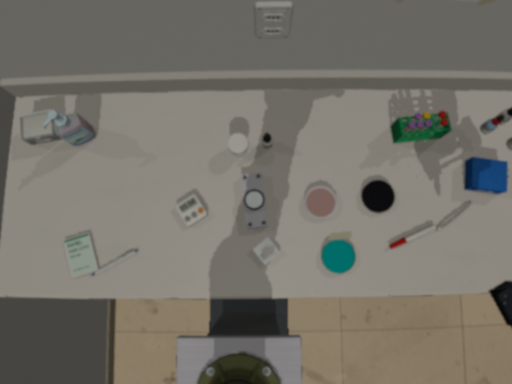

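View pics/scene0.png

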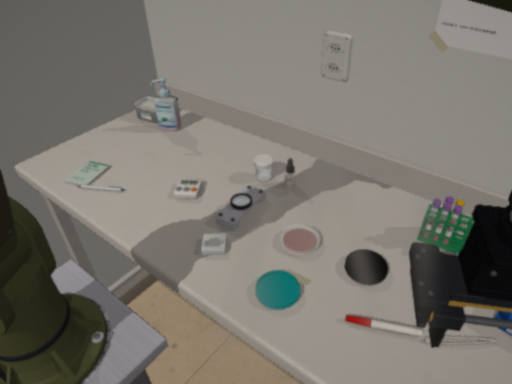

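The top view shows the dish at (320,202), the bridge window at (255,200) with its deck running from about (255,175) to (257,228), the timer at (190,208), the box at (266,250), the cup at (238,144) and the bottle at (267,138). The black look-alike is at (378,196) and the turquoise one at (338,256). The scene view shows the same layout, with the arm off to the right.

```bash
cat > m.py <<'E'
from h import *
def segs(c,tag=''):
    im=c['pixels']; hsv=cv2.cvtColor(im,cv2.COLOR_BGR2HSV); return hsv
def dish(c,guess=None):
    im=c['pixels'].astype(int); b,g,r=im[...,0],im[...,1],im[...,2]
    m=((r-g>22)&(r-b>14)).astype(np.uint8)
    m[:90]=0; m[297:]=0
    n,l,s,ce=cv2.connectedComponentsWithStats(m); 
    out=[(s[i,4],ce[i]) for i in range(1,n) if s[i,4]>60]
    return m,l,s,ce,out
E
python3 - <<'E'
from m import *
c=cam('top'); m,l,s,ce,out=dish(c)
for a,q in out: print('pink',a,q.round(1),onz(c,q,0.008).round(4))
hsv=segs(c)
print(c['pixels'][200,[255,262,268,300,310,320,340]],c['pixels'][185,250:262:4])
# bridge: saturated-bluish grey darker than bench
crop=cv2.resize(c['pixels'][120:290,170:410],None,fx=3.3,fy=3.3,interpolation=cv2.INTER_CUBIC); cv2.imwrite('pics/crop1.png',crop)
d=c['depth']; v,u=np.mgrid[0:384,0:512]
o,dd=ray(c,np.c_[u.ravel(),v.ravel()]); P=(o+dd*d.ravel()[:,None]).reshape(384,512,3)
print('bench z',np.median(P[260:290,300:320,2]),'dish z',np.median(P[198:206,316:324,2]),'noise',P[260:290,300:320,2].std())
b=np.median(P[260:290,300:320,2])
mm=((P[...,2]-b>0.012)&(P[...,2]-b<0.05)).astype(np.uint8); mm[:,:225]=0; mm[:,290:]=0; mm[:165]=0; mm[236:]=0
n,l,s,ce=cv2.connectedComponentsWithStats(mm); i=1+s[1:,4].argmax(); cn=cv2.findContours((l==i).astype(np.uint8),0,1)[0][0]
r=cv2.minAreaRect(cn); print('depth rect',r); bx=onz(c,cv2.boxPoints(r),0.024); print(bx.round(4),bx.mean(0))
# window collar: dark ring
g=cv2.cvtColor(c['pixels'],cv2.COLOR_BGR2GRAY); k=(g<75).astype(np.uint8); k[:,:240]=0;k[:,272:]=0;k[:185]=0;k[216:]=0
cn=cv2.findContours(k,0,1)[0]; cn=max(cn,key=cv2.contourArea); e=cv2.fitEllipse(cn); print('ring',e,onz(c,e[0],0.036))
E
```

```text
pink 94 [442.9 117.5] [[ 0.7306 -0.5784  0.008 ]]
pink 517 [320.4 202. ] [[ 0.4948 -0.2198  0.008 ]]
pink 102 [398.1 242.8] [[ 0.3834 -0.4218  0.008 ]]
[[130 133 130]
 [ 99 102  99]
 [ 96 103 107]
 [126 134 139]
 [ 90  96 120]
 [ 89  95 119]
 [124 133 138]] [[101 101 102]
 [103 101 103]
 [102 101 103]]
bench z 0.0010782176021471024 dish z 0.01537600289663843 noise 0.05844533929556265
depth rect ((253.5084991455078, 200.322509765625), (54.856964111328125, 21.498788833618164), 83.2901611328125)
[[ 0.5688 -0.0062  0.024 ]
 [ 0.5749 -0.0628  0.024 ]
 [ 0.4305 -0.0777  0.024 ]
 [ 0.4246 -0.0225  0.024 ]] [ 0.49970041 -0.04232634  0.024     ]
ring ((253.73989868164062, 199.22781372070312), (19.37828254699707, 19.683507919311523), 8.009635925292969) [[ 0.49988776 -0.0432443   0.036     ]]
```

View pics/crop1.png

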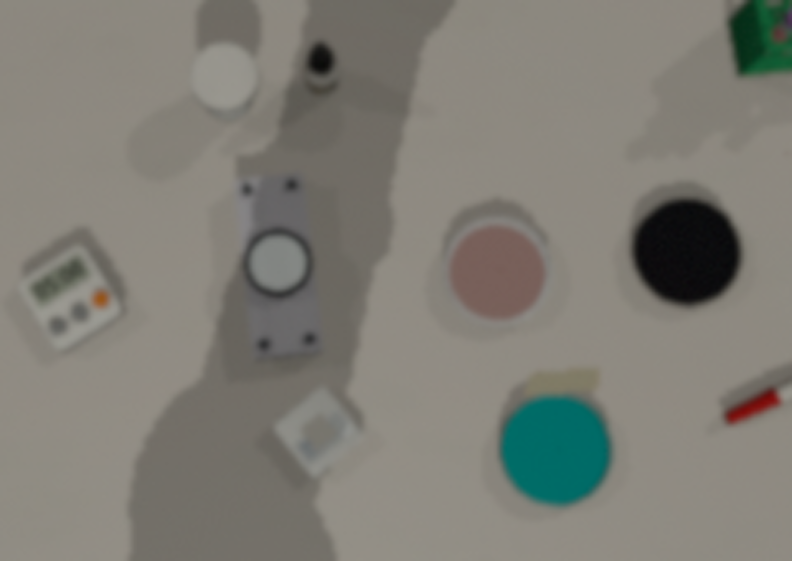

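The crop confirms the dish centre at about (321,202) and the window at about (254,200), with the bridge's long axis turned about 6.3° from world x. That puts the bridge at (0.500,-0.043) with the tunnel pointing at 96.3°, and the dish at (0.495,-0.220), about 24 mm off the tunnel axis. I'll push it diagonally onto the axis first, heading 81°, then push it straight in.

```bash
python3 -m jog '[{"dp":[31.2,-18.3,0],"twist":-55,"fingers":0.5},{"dp":[31.2,-18.3,0],"twist":-55,"fingers":0.5},{"dp":[31.2,-18.3,0],"twist":-55,"fingers":0.5},{"dp":[31.2,-18.3,0],"twist":-55,"fingers":0.5},{"dp":[31.2,-18.3,0],"twist":-55,"fingers":0.5},{"dp":[31.2,-18.3,0],"twist":-55,"fingers":0.5},{"dp":[31.2,-18.3,8],"twist":-55,"fingers":0.5},{"dp":[31.2,-18.3,12],"twist":-55,"fingers":0.5}]'
```

```text
time_s: 1.15
tool_pos: [0.4863, -0.2814, 0.1015]
tool_rot: [179.9, 0.1, 81.2]
force: [0.0, -0.6, -0.4]
grip_width: 0.0438
grasp_force: 0.0
```

```bash
python3 -m jog '[{"dp":[0,0,5],"twist":0,"fingers":0.5},{"dp":[0,0,8],"twist":0,"fingers":0.5},{"dp":[0,0,9.4],"twist":0,"fingers":0.5},{"dp":[0,0,9.4],"twist":0,"fingers":0.5}]'
cat > look.py <<'E'
import sys; from m import *
c=cam('top'); m,l,s,ce,out=dish(c)
B=np.array([.4998,-.0430]); a=np.radians(6.3); X=np.array([np.cos(a),np.sin(a)]); Y=np.array([-X[1],X[0]])
for A,q in out:
    p=onz(c,q,0.010)[0,:2]
    if A>20 and np.hypot(*(p-B))<.3: print('dish',A,q.round(1),p.round(4),'bridge frame mm',(np.array([X@(p-B),Y@(p-B)])*1e3).round(1))
t=np.array(env.get_obs()['tool_pos']); p=t[:2]; print('tcp',t.round(4),'bridge frame mm',(np.array([X@(p-B),Y@(p-B)])*1e3).round(1))
cv2.imwrite(sys.argv[1],cv2.resize(c['pixels'][150:260,200:360],None,fx=4.5,fy=4.5,interpolation=cv2.INTER_CUBIC))
E
python3 look.py pics/a.png
```

```text
time_s: 1.65
tool_pos: [0.4854, -0.2818, 0.0081]
tool_rot: [-179.9, -0.0, 81.1]
force: [-0.5, 0.1, -0.0]
grip_width: 0.0433
grasp_force: 0.0
dish 560 [320.2 202.1] [ 0.4941 -0.2191] bridge frame mm [ -25.  -174.4]
tcp [ 0.4862 -0.2823  0.0092] bridge frame mm [ -39.8 -236.4]
```

View pics/a.png

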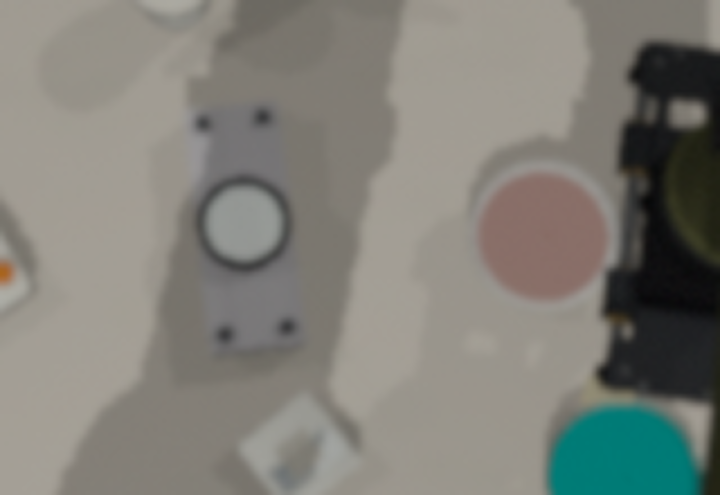

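The dish is still at about (542,237) in the crop (320,202 in the full image), and the fingers are lined up just behind it on the right. Next is the gentle diagonal push, 10.4 cm along tool x.

```bash
python3 -m jog '[{"dp":[0.8,0,0.1],"twist":0,"fingers":0.5},{"dp":[1.4,0,0.1],"twist":0,"fingers":0.5},{"dp":[2.0,0,0.1],"twist":0,"fingers":0.5},{"dp":[3.0,0,0.1],"twist":0,"fingers":0.5},{"dp":[4.0,0,0.1],"twist":0,"fingers":0.5},{"dp":[5.0,0,0.1],"twist":0,"fingers":0.5},{"dp":[6.0,0,0.1],"twist":0,"fingers":0.5},{"dp":[7.0,0,0.1],"twist":0,"fingers":0.5}]'; python3 -m jog '[{"dp":[1.0,0,0],"twist":0,"fingers":0.5},{"dp":[1.9,0,0],"twist":0,"fingers":0.5},{"dp":[2.6,0,0],"twist":0,"fingers":0.5},{"dp":[3.1,0,0],"twist":0,"fingers":0.5},{"dp":[3.4,0,0],"twist":0,"fingers":0.5},{"dp":[3.4,0,0],"twist":0,"fingers":0.5}]'; python3 look.py pics/b.png
```

```text
time_s: 2.7
tool_pos: [0.4966, -0.2122, 0.0075]
tool_rot: [-180.0, 0.0, 81.1]
force: [-0.3, 0.3, -0.2]
grip_width: 0.0434
grasp_force: 0.1
time_s: 3.45
tool_pos: [0.5018, -0.1792, 0.0075]
tool_rot: [-180.0, 0.0, 81.1]
force: [0.0, -0.1, 0.3]
grip_width: 0.0436
grasp_force: 0.0
dish 441 [284.8 196.3] [ 0.5108 -0.1253] bridge frame mm [  1.9 -83. ]
tcp [ 0.5017 -0.1794  0.0075] bridge frame mm [ -13.  -135.8]
```

View pics/b.png

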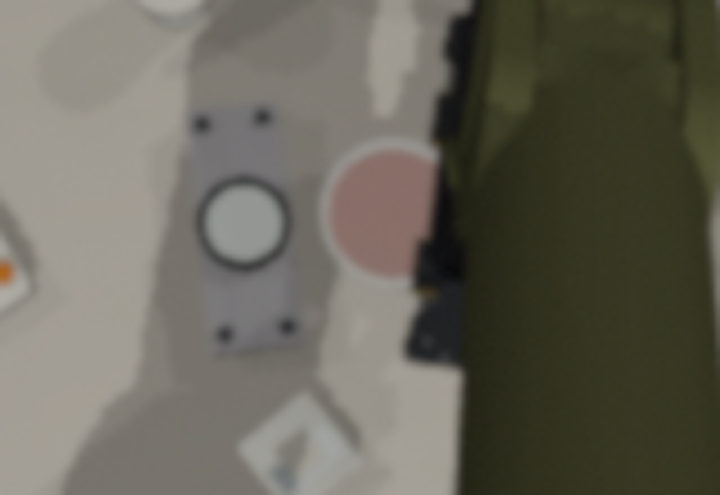

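The dish's visible arc centres at about (393,212) in the crop, which puts it just outside the tunnel and near its axis. I'll back off, turn to the tunnel direction and measure again.

```bash
python3 -m jog '[{"dp":[-1.5,0,0],"twist":0,"fingers":0.5},{"dp":[-2.5,0,0],"twist":0,"fingers":0.5},{"dp":[-2.2,1.2,0],"twist":-8,"fingers":0.5},{"dp":[-2.0,1.7,0],"twist":-15.2,"fingers":0.5},{"dp":[-2.0,1.7,0],"twist":-15.2,"fingers":0.5},{"dp":[-2.0,1.7,0],"twist":-15.2,"fingers":0.5}]'; python3 look.py pics/c.png; python3 - <<'E'
from m import *
c=cam('top'); m,l,s,ce,out=dish(c)
i=max((j for j in range(1,len(s)) if 250<ce[j][0]<320),key=lambda j:s[j,4]); print(s[i])
g=cv2.cvtColor(c['pixels'],6); k=(g<75).astype(np.uint8); k[:,:240]=0;k[:,272:]=0;k[:185]=0;k[216:]=0
cn=max(cv2.findContours(k,0,1)[0],key=cv2.contourArea); e=cv2.fitEllipse(cn); print('ring',onz(c,e[0],0.036).round(4))
for n in('scene',):
    c=cam(n); cv2.imwrite('pics/c_s.png',cv2.resize(c['pixels'][150:300,180:360],None,fx=4,fy=4,interpolation=2))
E
```

```text
time_s: 4.25
tool_pos: [0.5149, -0.2024, 0.0074]
tool_rot: [-180.0, 0.0, 96.1]
force: [0.5, 0.2, -0.2]
grip_width: 0.0437
grasp_force: 0.0
dish 552 [287. 197.] [ 0.509  -0.1313] bridge frame mm [ -0.6 -88.7]
tcp [ 0.5149 -0.2023  0.0074] bridge frame mm [  -2.4 -160. ]
[274 184  27  27 553]
ring [[ 0.4858 -0.0421  0.036 ]]
```

View pics/c.png

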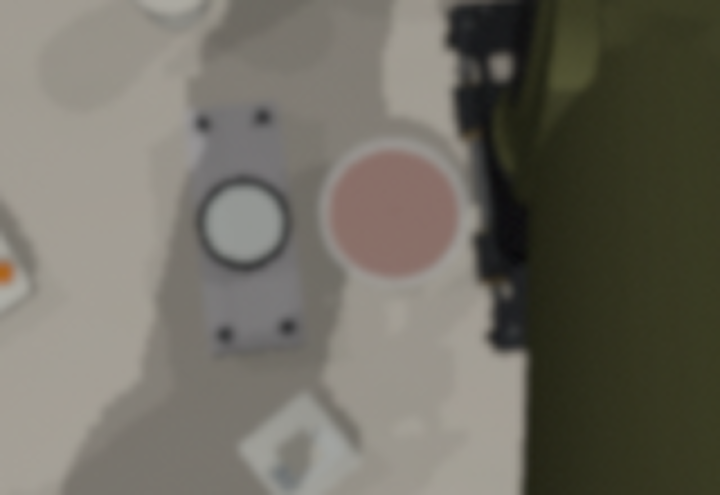

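The dish centre is at (393,213) in the crop, which is (-0.6,-89) mm in the bridge frame, so it is on the tunnel axis. The window ring is unmoved at (244,223). Now I'll push straight in, shifting the tool 2 mm sideways to line up.

```bash
python3 -m jog '[{"dp":[0.8,0.2,0],"twist":0,"fingers":0.5},{"dp":[1.6,0.2,0],"twist":0,"fingers":0.5},{"dp":[2.2,0.2,0],"twist":0,"fingers":0.5},{"dp":[2.9,0.2,0],"twist":0,"fingers":0.5},{"dp":[3.7,0.2,0],"twist":0,"fingers":0.5},{"dp":[4.5,0.2,0],"twist":0,"fingers":0.5},{"dp":[5.2,0.2,0],"twist":0,"fingers":0.5},{"dp":[5.7,0.2,0],"twist":0,"fingers":0.5}]'; python3 -m jog '[{"dp":[0.8,0,0],"twist":0,"fingers":0.5},{"dp":[1.6,0,0],"twist":0,"fingers":0.5},{"dp":[2.4,0,0],"twist":0,"fingers":0.5},{"dp":[3.2,0,0],"twist":0,"fingers":0.5},{"dp":[3.9,0,0],"twist":0,"fingers":0.5},{"dp":[4.4,0,0],"twist":0,"fingers":0.5},{"dp":[4.7,0,0],"twist":0,"fingers":0.5},{"dp":[4.7,0,0],"twist":0,"fingers":0.5}]'; python3 look.py pics/d.png
```

```text
time_s: 5.4
tool_pos: [0.5111, -0.1442, 0.0075]
tool_rot: [-180.0, 0.0, 96.3]
force: [0.5, 0.6, -0.6]
grip_width: 0.0436
grasp_force: 0.1
time_s: 6.4
tool_pos: [0.506, -0.098, 0.0076]
tool_rot: [180.0, 0.0, 96.3]
force: [1.0, -0.1, 0.0]
grip_width: 0.0435
grasp_force: 0.0
tcp [ 0.506  -0.0982  0.0075] bridge frame mm [  0.1 -55.5]
```

View pics/d.png

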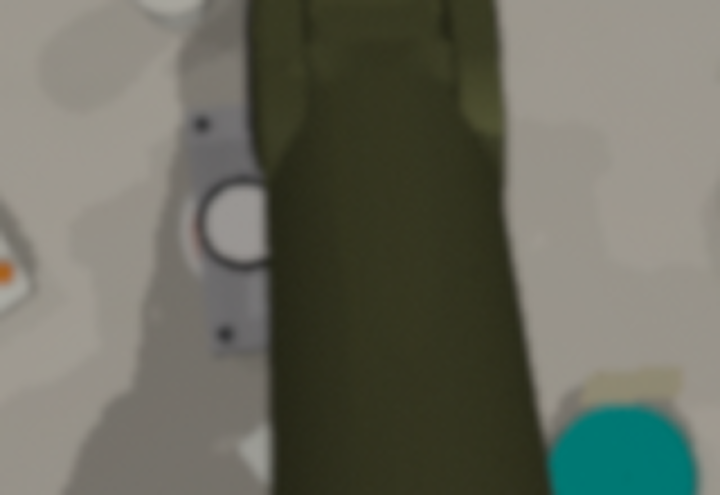

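The arm hides most of the bridge, but the dish's far rim shows just past the deck at about (183,225) in the crop and the screws haven't moved. I'll push the last 6.5 mm, then back the hand off to check.

```bash
python3 -m jog '[{"dp":[0.3,0,0],"twist":0,"fingers":0.5},{"dp":[0.55,0,0],"twist":0,"fingers":0.5},{"dp":[0.65,0,0],"twist":0,"fingers":0.5},{"dp":[0.65,0,0],"twist":0,"fingers":0.5},{"dp":[-1,0,0],"twist":0,"fingers":0.5},{"dp":[-5,0,0],"twist":0,"fingers":0.5},{"dp":[-10,0,0],"twist":0,"fingers":0.5},{"dp":[-10.3,0,0],"twist":0,"fingers":0.5}]'; python3 look.py pics/e.png; python3 - <<'E'
from m import *
c=cam('scene'); cv2.imwrite('pics/es.png',cv2.resize(c['pixels'][170:250,190:300],None,fx=7,fy=7,interpolation=2))
E
```

```text
time_s: 7.45
tool_pos: [0.5167, -0.2072, 0.0075]
tool_rot: [-180.0, 0.2, 95.8]
force: [-0.5, 0.9, -0.3]
grip_width: 0.0432
grasp_force: 0.0
tcp [ 0.5168 -0.2045  0.0074] bridge frame mm [  -0.8 -162.4]
```

View pics/e.png

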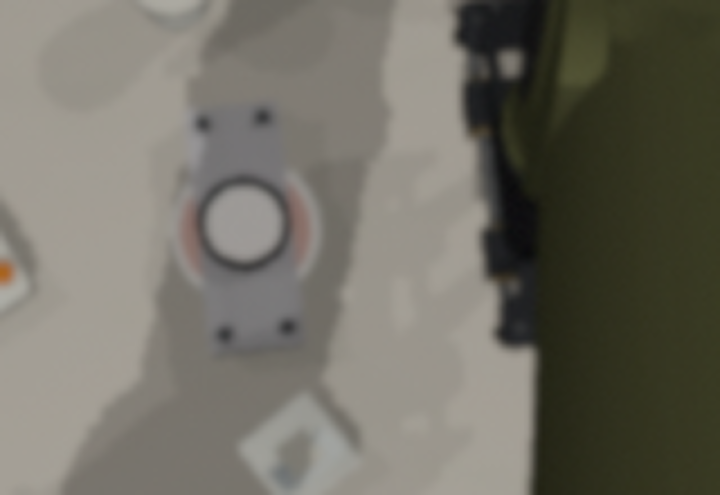

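The dish is under the bridge, its rim visible from about u=176 to 322 in the crop, with the ring at (244,223). Next I'll fit its circle from the visible rim arcs.

```bash
python3 - <<'E'
from m import *
from scipy.optimize import least_squares
c=cam('top'); im=c['pixels'].astype(float); 
B=np.array([.4998,-.0430]); a=np.radians(6.3); X=np.array([np.cos(a),np.sin(a)]); Y=np.array([-X[1],X[0]])
g=cv2.cvtColor(c['pixels'],6).astype(float)
def p2(u,v,z): 
    q=onz(c,[u,v],z)[0,:2]-B; return np.array([X@q,Y@q])*1e3
pts=[]
for v in range(190,210):
    for lo,hi,sg in((236,246,1),(265,275,-1)):
        d=sg*np.gradient(g[v])[lo:hi+1]; i=d.argmax()
        if d[i]<5 or i in(0,hi-lo): continue
        f=i+(d[i-1]-d[i+1])/(2*(d[i-1]-2*d[i]+d[i+1]))
        pts.append(p2(lo+f,v,.013))
P=np.array(pts)
r=least_squares(lambda s:np.hypot(P[:,0]-s[0],P[:,1]-s[1])-44,[0,0],loss='soft_l1'); print(len(P),'rim fit',r.x.round(1),np.abs(r.fun).round(1))
red=im[...,2]-im[...,1]; w=(red>12); w[:,:236]=0; w[:,276:]=0; w[:185]=0;w[:,246:263]=0; w[218:]=0
v,u=np.nonzero(w); 
for s in(u<254,u>254): print('red crescent',s.sum(),np.round(p2(u[s].mean(),v[s].mean(),.012),1), u[s].min(),u[s].max(),v[s].min(),v[s].max())
# window ring: outer dark boundary
pts=[]
for t in np.radians(np.arange(0,360,10)):
    rr=np.arange(5,13,.25); prof=cv2.remap(g.astype(np.float32),(253.8+rr*np.cos(t)).astype(np.float32)[None],(199.1+rr*np.sin(t)).astype(np.float32)[None],1)[0]
    k=rr[prof.argmin()]; pts.append(p2(253.8+k*np.cos(t),199.1+k*np.sin(t),.036))
P=np.array(pts); r=least_squares(lambda s:np.hypot(P[:,0]-s[0],P[:,1]-s[1])-s[2],[0,0,25],loss='soft_l1'); print('ring fit',r.x.round(1))
E
```

```text
26 rim fit [-0.8 -1.7] [ 0.5  0.5  0.2  0.1  0.3  0.1  0.1  0.  18.9  0.  19.3  0.1 19.8  0.1
  0.2  0.   0.   0.3  0.4  0.4  0.4  0.3  0.9  0.5  1.2  0.2]
red crescent 53 [ 0.4 31.8] 240 244 195 209
red crescent 59 [ -0.5 -32.6] 264 268 192 207
ring fit [-0.1 -0.  25.3]
```

View pics/es.png

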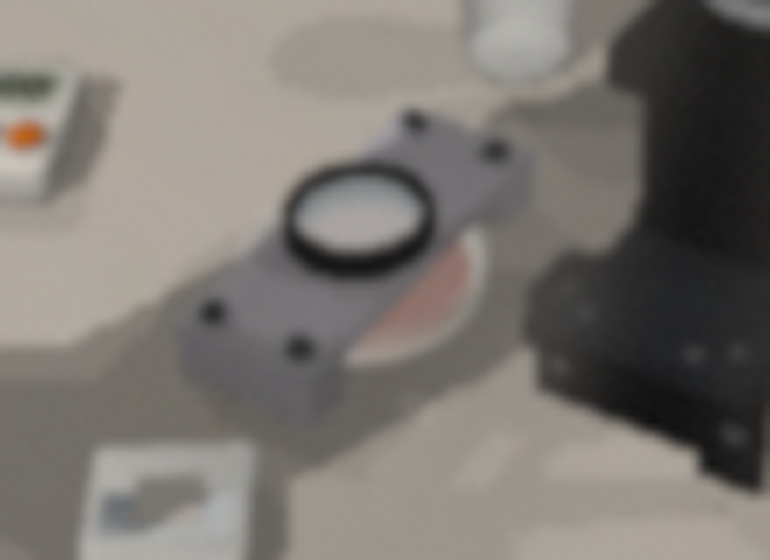

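In this view the dish lies flat under the deck, with its near rim at about (430,330) and the ring at (360,220). The rim fit puts it about 2 mm from the window centre, inside the 6 mm tolerance. I'll raise the hand clear and hand the job in.

```bash
python3 -m jog '[{"dp":[0,0,-4],"twist":0,"fingers":0.5},{"dp":[0,0,-9],"twist":0,"fingers":0.5},{"dp":[0,0,-12],"twist":0,"fingers":0.5},{"dp":[0,0,-12],"twist":0,"fingers":0.5},{"dp":[0,0,-12],"twist":0,"fingers":0.5}]'; python3 -c "
from cell import env; print(env.sign_off())"
```

```text
time_s: 8.22
tool_pos: [0.5167, -0.1993, 0.1266]
tool_rot: [-179.9, -0.0, 96.4]
force: [0.2, -0.2, -0.4]
grip_width: 0.0435
grasp_force: 0.0
the job is handed in; nothing more can be done
None
```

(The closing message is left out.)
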